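# Fit a sight window into its cell and screw down the retaining ring

## Task

Set the green glass sight window, flange down, into the blue window cell and let it rest flat on its seat - lower it in, do not drop it. Then put the brass retaining ring over the window's stem, let its three pins into the three openings in the cell's rim, turn it clockwise (seen from above) until it is snug on the window's flange, and let go. Leave the other things on the bench where they stand, upright.

Things in the scene. Friction and masses are not known exactly. Their poses are not given: they have to be found in the camera images.
- cell: Blue round window cell with an aluminium inside, fixed to the bench. Body 115 mm, foot 128 mm diameter, 48 mm tall. Origin: centre of its underside, z up. Bore 75 mm wide, 28 mm deep. Three entrances, each 24 degrees (17 mm) wide, cut down from the rim into the bore's wall out to radius 46 mm, centred 0, 120 and 240 degrees from its own +x, each with a red dot on the rim.
- cell_seat (a point): centre of the flat seat at the bottom of the bore, 20 mm above the cell's underside, 28 mm below its rim; axes as the cell's.
- snug_0 (a point): where a pin's centre is, within 8.5 mm, when the ring is snug: 33 mm above the cell's underside, radius 41 mm, 82 degrees clockwise (from above) of the entrance at 0 degrees. From each entrance a roofed slot runs clockwise, its floor falling 7 mm in the first 75 degrees and on at that slope; dead stop at 90 degrees. Anticlockwise of an entrance is solid wall.
- snug_1 (a point): the same for the entrance at 120 degrees.
- snug_2 (a point): the same for the entrance at 240 degrees.
- window_center (a point): centre, half-way up, of the loose sight window: green-tinted clear glass like a top hat, 62 mm tall. Flange 71 mm diameter, 8 mm thick, lower edge bevelled 3 mm; above it a round stem 36 mm diameter up to the flat top. z up the stem. 0.15 kg within 30 percent. Stands flange down at the left or right. Held by its top 20 mm, the fingers stay above the cell's rim.
- window_base (a point): centre of the window's underside, 31 mm below its centre; on the seat when fitted.
- ring_center (a point): centre, half-way up, of the loose brass retaining ring, 50 mm tall, hole 46 mm, standing pins down at the side where the window is not. Lower 10 mm: round skirt 71 mm diameter, lower edge bevelled 3 mm, with three pins. Upper 40 mm: hexagon 56 mm across flats, flats facing 0, 60, 120 ... degrees from the ring's +x, red dots on those over the pins. z up. 0.25 kg within 30 percent.
- ring_base (a point): centre of the ring's underside. It is 13.5 mm above the seat with the pins on the slot floors in the entrances, and 8 mm when on the fitted window's flange, after some 59 degrees of turn. It then turns on with little play until, at about 75 degrees, the pins press under the slot roofs and the twist climbs from 0.2 to over 0.5 N m: snug. It stays so when let go, pressing on the flange (over 5 N).
- ring_pin (a point): the pin along the ring's own +x, 41 mm from the axis and 5 mm above the underside. Three such pins, 8 mm thick, stick out radially to radius 44 mm at 0, 120 and 240 degrees.
- clear_bowl: clear filter bowl: clear tube under a white screw cap, 108 mm wide at its foot and 250 mm tall, standing behind the cell to its right; a bystander. Origin: centre of its underside, z up.
- cartridge: white filter cartridge standing on end, 63 mm diameter, 127 mm tall, at the left; a bystander. Origin: centre of its underside.
- grease_pot: grease pot with blue lid, 61 mm diameter, 61 mm tall, on a thin white disc at the right front; a bystander. Origin: centre of its underside.
- tape: roll of thread tape lying flat, 52 mm diameter, 16 mm tall, near the front edge at the left; a bystander. Origin: centre of its underside.
- label_roll: white label roll lying flat, 84 mm diameter, 44 mm tall, behind and to the left of the cell; a bystander. Origin: centre of its underside.
- screwdriver: yellow screwdriver lying flat, 198 mm long (along its own y), 27 mm high, far left; a bystander. Origin: centre of its underside.
- marker: black marker pen lying flat, 135 mm long (along its own y), 18 mm high, near the front edge at the right; a bystander. Origin: centre of its underside.
Mind the look-alikes: they are no part of the job. Of the things shaped like the part that bears window_center, the green glass one is meant.

How it is judged:
On the way, in this order (a step that is already met when the one before it is completed fails the run):
1. the window lies flat on the seat in the cell's bore, with nothing of the robot touching it (z of window_base in the frame of cell_seat between -0.004 and 0.0025 m and horizontal distance between window_base and cell_seat below 0.004 m and angle between window_base's own z axis and vertical below 0.06 rad and contact force between window and the fingers below 0.05 N), for 0.2 s.
2. with the window still seated, the ring is in the cell's mouth over the stem, level, its pins down in the slots (z of window_base in the frame of cell_seat between -0.004 and 0.0025 m and horizontal distance between each of window_base, ring_base and cell_seat below 0.004 m and angle between window_base's own z axis and vertical below 0.06 rad and z of ring_base in the frame of cell_seat between 0.004 and 0.0165 m and angle between ring_base's own z axis and vertical below 0.08 rad), for 0.2 s.
At the end, for the whole second after the job is handed in: Window flat on the seat (within 2.5 mm in height, 4 mm of the axis, 0.06 rad); ring on its flange (underside at most 10.5 mm above the seat, within 4 mm and 0.06 rad), turned until its pins are within 8.5 mm of the snug points and it presses on the flange with over 5 N; both at rest, released (z of window_base in the frame of cell_seat between -0.004 and 0.0025 m and horizontal distance between each of window_base, ring_base and cell_seat below 0.004 m and angle between each of window_base, ring_base's own z axis and vertical below 0.06 rad and z of ring_base in the frame of cell_seat between 0.004 and 0.0105 m and (distance between ring_pin and snug_0 below 0.0085 m or distance between ring_pin and snug_1 below 0.0085 m or distance between ring_pin and snug_2 below 0.0085 m) and contact force between ring and window above 5 N and linear speed of each of ring, window below 0.01 m/s and angular speed of ring below 0.05 rad/s); the robot touches nothing.
It fails at once if a bystander is pushed more than 25 mm or tipped over (distance of any of clear_bowl, cartridge, grease_pot, tape, label_roll, screwdriver, marker from where it was at the start of the episode above 0.025 m or angle between any of clear_bowl, cartridge, grease_pot, tape, label_roll's own z axis and vertical above 0.35 rad).
It fails at once if the window is dropped into the cell: it moves faster than 0.45 m/s within the bore (horizontal distance between window_base and cell_seat below 0.01 m and z of window_base in the frame of cell_seat below 0.045 m and linear speed of window above 0.45 m/s).
It also fails if it takes over 59 s, if anything falls off the work surface, if the arm or the gripper's body presses on something with over 40 N, if the wrist force passes 120 N, or if a joint passes its speed limit or range.

## Robot

A 6-joint arm with a two-finger parallel gripper is mounted at the origin on a cart in front of the work surface, level with it; the furniture and walls round the work are solid. World frame = base frame: x ahead of the robot, y to its left, z up, the work surface at z = 0. Lengths are in m, angles in rad, forces in N, time in s.
With the tool pointing down it reaches from about 0.225 to 0.725 m from the base axis. Payload 3.1 kg.
Tool frame: the origin (TCP) lies on the centre line of the jaws, within the pads' length; the fingertips stand 8 mm ahead of it and the grasp point (between the pads) lies 11 mm behind it (tips_ahead is the distance from the TCP to the fingertips, in m); x points along the fingers, y is the direction in which the jaws open and shut, and the axes are right-handed (so a half turn about x gives the same grasp; the last joint's range is limited). The gripper opens to 85 mm and grips with 20 to 120 N. Pads are 22 mm wide; open, the fingers measure 114 mm over their backs; the gripper's body (76 mm by 85 mm) begins 54 mm behind the grasp point. The pads swing forward as they close: fully open they stand 13 mm farther back than shut.
Start: joints at [-1.431, 0.048, 0.099, 1.622, 0, 1.443], TCP at [0.139, -0.506, 0.239] pointing down, gripper open.
Joint ranges: [-2.91, 2.91], [-0.99, 1.94], [-1.21, 1.42], [-2.12, 2.29], [-1.49, 1.47], [-3.14, 3.14]. Speed limits (rad/s): [2.79, 2.79, 3.14, 3.14, 3.14, 3.14].

## Interface

Orientations are given as a unit quaternion [w, x, y, z].
In Python, from station import get_obs, read_camera, camera_params, hand_in, tips_ahead gives the robot as it stands.
- The arm moves only by the tool servo_tool, never from a script. Its argument "targets" is a list of rows, each a list of 3 entries, a list of its own where there are three numbers: the shift along the world's x, y, z in cm, then the turn about the world's z in rad, then the gripper's target within -1 to 1 (fully open at 1, half-way at 0, shut at -1). A call has exactly 8 rows; each row is the pose to reach, as a shift and turn from the pose measured when the call began; what a row does not reach only later rows make up. A row lasts 1/8 s, in which the tool goes at most 62.5 mm and 10.7 degrees, less where a joint would pass 70% of its speed; a pose out of reach is approached as far as the arm can. A call with a gripper value outside its range is refused whole. The fingers move at their own pace and stop on an object; "grip_force" is the grip in N (left out, the last holds). Time passes only in rows, so rows that repeat a pose let the fingers close, or fill a call up. It gives the time, the measured TCP pose, the force and the opening at its end, in the units of the state.
- get_obs(): the state, without advancing time (a new reading comes with each control period).
- read_camera(name): name is "side" or "top"; returns the picture (384x512x3 uint8, red, green, blue); there is no depth.
- camera_params(name): a dict with "intrinsics" (3x3 intrinsics, pixels), "pose" (4x4, takes a point from camera to world coordinates). Camera axes: x right, y up, looking along -z (the intrinsics and any distortion apply to the point x, -y, -z); pixel columns grow to the right and rows downward; lengths in m; the calibration is good to about 2 mm. A picture is of the moment at which its call begins. camera_params takes no time and is no camera call.
- hand_in(): hands the job in, once; it reports no verdict.
The state is a dict: "time": time; "joint_positions": joint angles; "dq": joint speeds; "joint_efforts": joint torques, N m; "tool_pos": TCP position; "orientation": TCP orientation; "force": force on the tool from outside, world axes, zero at the start; "torque": the same for the moment, N m; "gripper_width": finger opening in m.
Only numpy, scipy, OpenCV 4.12 (cv2) and the standard library are available. Lean on these libraries where they do the work, as an engineer would, in place of code of your own. Each camera call takes 0.05 s, during which the arm holds its last target. There are 200 camera calls.

## Working session

There is one attempt and no reset: what is moved stays moved. The work goes in short steps, Python scripts to look and compute and a tool call to move; the robot and the scene stay as the last step left them, time stands still between calls to the robot, and variables do not carry over. Pictures are saved under pics/ and viewed, about 8 in all and at most 12, crops included, and the job is handed in when it is done.

Besides the shell and the picture viewer there is one more tool, called after "Emit:" by a JSON object that holds its "name" and its "arguments", one argument or row to a line. servo_tool: Moves the arm, as the interface text tells. Its arguments: {"type":"object","properties":{"targets":{"type":"array","items":{"type":"array"}},"grip_force":{"type":"number"}},"required":["targets"]}

```bash
mkdir -p pics
cat > h.py <<'E'
import numpy as np, cv2
from station import *
def snap(n,f):
    im=read_camera(n); cv2.imwrite(f'pics/{f}.png',im[:,:,::-1]); return im
def ray(n,u,v,z):
    p=camera_params(n);K=np.array(p["intrinsics"]);T=np.array(p["pose"])
    d=np.linalg.solve(K,[u,v,1]);d=T[:3,:3]@(d*[1,-1,-1]);o=T[:3,3]
    return o+d*(z-o[2])/d[2]
def proj(n,P):
    p=camera_params(n);K=np.array(p["intrinsics"]);T=np.array(p["pose"])
    c=T[:3,:3].T@(np.array(P)-T[:3,3]);c=c*[1,-1,-1];q=K@c;return q[:2]/q[2]
E
python3 - <<'E'
from h import *
a=snap('top','t0');b=snap('side','s0')
for n in('top','side'):
    p=camera_params(n);print(n,p.keys(),np.round(p['pose'],3).tolist(),np.round(p['intrinsics'],1).tolist())
print(get_obs(),tips_ahead)
E
```

```text
top dict_keys(['intrinsics', 'pose']) [[0.006, 0.997, -0.071, 0.483], [-1.0, 0.007, 0.023, 0.131], [0.024, 0.07, 0.997, 1.142], [0.0, 0.0, 0.0, 1.0]] [[361.6, 0.0, 254.5], [0.0, 361.6, 190.4], [0.0, 0.0, 1.0]]
side dict_keys(['intrinsics', 'pose']) [[0.936, 0.192, -0.296, 0.144], [-0.352, 0.509, -0.786, -1.042], [-0.0, 0.839, 0.544, 0.875], [0.0, 0.0, 0.0, 1.0]] [[470.3, 0.0, 247.5], [0.0, 470.3, 194.4], [0.0, 0.0, 1.0]]
{'time': 0.1, 'joint_positions': array([-1.43079697e+00,  4.86779165e-02,  9.77586718e-02,  1.62197979e+00,
        1.20243764e-06,  1.44299419e+00]), 'dq': array([ 0.0008967 , -0.00176375,  0.00452822,  0.00046187,  0.00115018,
        0.00078168]), 'joint_efforts': array([ 2.85920229e-03, -3.39852262e+01,  3.20935285e+01,  1.58063747e-02,
       -5.46197668e-05, -3.79223820e-06]), 'tool_pos': array([ 0.13883471, -0.50576713,  0.23823563]), 'orientation': array([-0.09365599, -0.70077275, -0.0951428 ,  0.70078096]), 'force': array([ 0.61675081, -0.1803318 ,  0.55035806]), 'torque': array([ 0.01375858,  0.00054829, -0.06182211]), 'gripper_width': 0.08532022328017026} 0.008
```

View pics/t0.png

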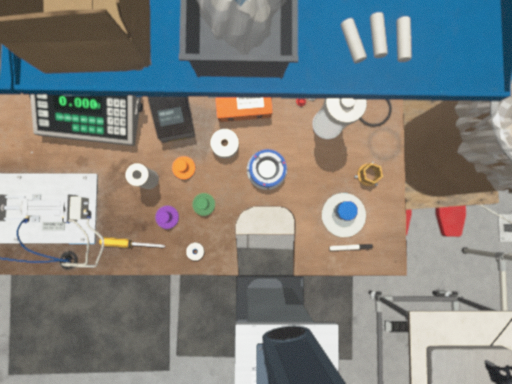

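View pics/s0.png

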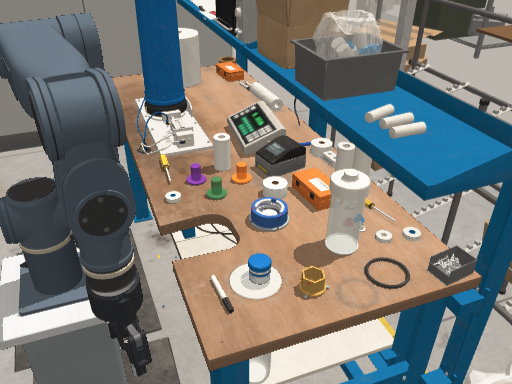

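The top view shows the cell at about (267,169), the green window at (203,205), the ring at (370,173) and look-alikes in purple and orange. Next I'll measure these.

Run:
```python
from h import *
a=cv2.imread('pics/t0.png');b=cv2.imread('pics/s0.png')
def crop(im,u,v,r,s=400):return cv2.resize(im[v-r:v+r,u-r:u+r],(s,s),interpolation=cv2.INTER_CUBIC)
m=np.hstack([crop(a,267,169,25),crop(a,370,173,25)])
m2=np.hstack([crop(a,203,205,25,200),crop(b,270,213,25,200),crop(b,314,282,25,200),crop(b,217,187,25,200)])
cv2.imwrite('pics/m.png',np.vstack([m,m2]))
for n,(u,v),z in [('top',(267,169),.048),('top',(370,173),.05),('top',(203,205),.062)]:print(ray(n,u,v,z))
def blobs(n,im,lo,hi,box):
    h=cv2.cvtColor(im,cv2.COLOR_BGR2HSV);k=cv2.inRange(h,lo,hi);u0,v0,u1,v1=box
    z=np.zeros_like(k);z[v0:v1,u0:u1]=k[v0:v1,u0:u1]
    ys,xs=np.nonzero(z);print(n,len(xs),xs.min(),xs.max(),ys.min(),ys.max(),cv2.minEnclosingCircle(np.stack([xs,ys],1).astype(np.float32)),xs.mean(),ys.mean())
blobs('green top',a,(50,80,20),(85,255,255),(180,185,225,225))
blobs('cell blue',a,(100,100,60),(130,255,255),(235,135,300,200))
blobs('ring',a,(15,90,40),(32,255,255),(350,155,390,192))
h=cv2.cvtColor(a,cv2.COLOR_BGR2HSV)
for nm,(u0,v0,u1,v1),z in [('cell',(245,147,290,190),.048),('ring',(355,158,387,190),.045)]:
    k=cv2.inRange(h,(0,130,80),(6,255,255))|cv2.inRange(h,(172,130,80),(180,255,255))
    nn,l,s,c=cv2.connectedComponentsWithStats(k[v0:v1,u0:u1])
    for i in range(1,nn):print(nm,s[i,4],c[i]+[u0,v0],ray('top',*(c[i]+[u0,v0]),z))
```

```text
[0.62644824 0.06709971 0.048     ]
[ 0.61660792 -0.24858963  0.05      ]
[0.51506967 0.25829155 0.062     ]
green top 240 194 212 194 214 ((203.47674560546875, 204.10464477539062), 10.212096214294434) 202.32083333333333 203.9625
cell blue 218 249 285 150 186 ((267.1036071777344, 167.90460205078125), 18.32583236694336) 266.4816513761468 169.71100917431193
ring 513 350 389 157 191 ((370.0, 174.5), 23.754045486450195) 369.2923976608187 173.84795321637426
```

View pics/m.png

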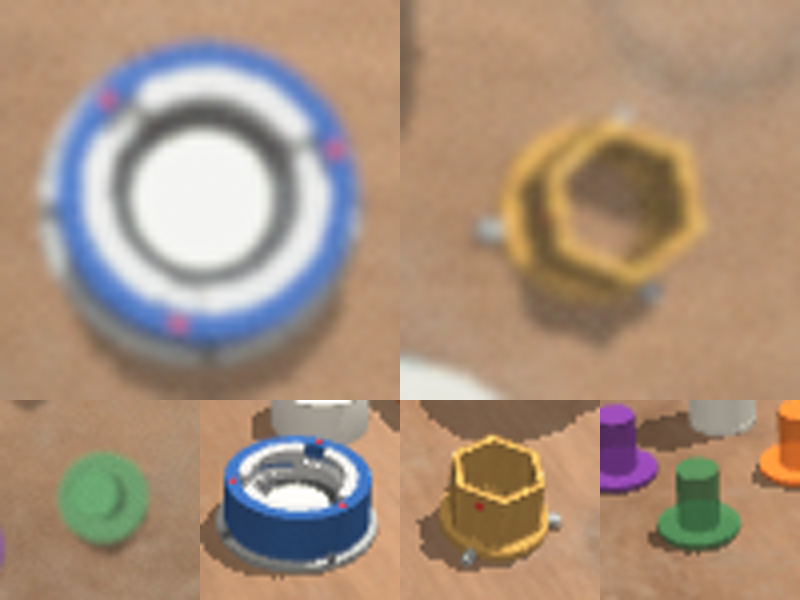

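The crops show three red dots on the cell at (108,100), (335,150) and (178,324), and the ring's pins at (88,232), (225,118) and (252,292) in its crop. I'll compute poses from these.

Run:
```python
from h import *
def px(x,y,u0,v0,s):return u0+(x+.5)/s-.5,v0+(y+.5)/s-.5
def fit(P):
    P=np.array(P)[:,:2];c=P.mean(0);d=P-c
    print('c',c.round(4),'r',np.linalg.norm(d,axis=1).round(4),'ang',(np.degrees(np.arctan2(d[:,1],d[:,0]))%120).round(1))
S=px
fit([ray('top',*px(x,y,242,144,8),.048) for x,y in[(108,100),(335,150),(178,324)]])
fit([ray('side',*px(x-200,y-400,245,188,4),.048) for x,y in[(319,442),(234,481),(342,506)]])
fit([ray('top',*px(x,y,345,148,8),.005) for x,y in[(88,232),(225,118),(252,292)]])
# ring top hexagon vertices in top view crop: mean of outer extent
print('stem',ray('top',*px(100,95,178,180,4),.062),'flange',ray('top',*px(103,99,178,180,4),.008))
# side: stem top centre/flange
print('side stem',ray('side',*px(98,67,192,162,4),.062),'flange',ray('side',*px(99,122,192,162,4),.008))
for z,(x,y) in[(.05,(227,203))]:print('ring hextop',ray('top',*px(x,y,345,148,8),z))
print('side ring top',ray('side',*px(98,68,289,257,4),.05))
for x,y in[(555-400,520-400),(468-400,558-400)]:print('side pin',ray('side',*px(x,y,289,257,4),.005))
```

```text
c [0.6312 0.0658] r [0.0514 0.0515 0.0521] ang [47.6 48.4 47.9]
c [0.6326 0.0633] r [0.0511 0.0505 0.0515] ang [48.3 47.5 47.3]
c [ 0.6179 -0.2581] r [0.0411 0.0416 0.0399] ang [100.7  98.3  98.8]
stem [0.51989923 0.2594803  0.062     ] flange [0.51861699 0.26353972 0.008     ]
side stem [0.52271982 0.26169225 0.062     ] flange [0.52130459 0.2608997  0.008     ]
ring hextop [ 0.61687718 -0.25766201  0.05      ]
side ring top [ 0.61863072 -0.25899106  0.05      ]
side pin [ 0.65643414 -0.27369274  0.005     ]
side pin [ 0.58792188 -0.28442927  0.005     ]
```

Estimates (m): cell (0.6315, 0.065) with entrances at 48° mod 120. Window (0.521, 0.261). Ring (0.618, -0.258) with pins at 99° mod 120. I'll move above the window first.

Emit:
{"name": "servo_tool", "arguments": {
  "targets": [
    [[2.7,5.4,0],0.18,1],
    [[5.4,10.8,0],0.36,1],
    [[8.1,16.3,0],0.54,1],
    [[10.8,21.7,0],0.72,1],
    [[13.5,27.2,0],0.9,1],
    [[16.3,32.7,0],1.08,1],
    [[19,38.2,0],1.26,1],
    [[21.7,43.6,0],1.44,1]
  ],
  "grip_force": 40
}}

```text
time: 1.1
tool_pos: [0.3562, -0.0678, 0.238]
orientation: [0.534, 0.463, 0.535, -0.464]
force: [1.0, -2.3, 0.0]
gripper_width: 0.0854
```

Emit:
{"name": "servo_tool", "arguments": {
  "targets": [
    [[2.7,5.4,0],0.18,1],
    [[5.4,10.8,0],0.36,1],
    [[8.1,16.3,-1],0.54,1],
    [[10.8,21.7,-3],0.72,1],
    [[13.5,27.2,-5],0.9,1],
    [[16.4,32.8,-8],1.09,1],
    [[16.4,32.8,-11],1.09,1],
    [[16.4,32.8,-11],1.09,1]
  ]
}}

```text
time: 2.1
tool_pos: [0.5172, 0.2599, 0.1231]
orientation: [0.694, 0.116, 0.7, -0.121]
force: [0.7, -0.5, 0.5]
gripper_width: 0.0855
```

Run:
```python
from h import *
a=snap('top','t1');b=snap('side','s1')
o=get_obs();print(o['tool_pos'],o['orientation'],o['joint_positions'].round(2),o['force'])
u,v=203,200
c=lambda im,u,v:cv2.resize(im[v-30:v+30,u-30:u+30,::-1],(400,400),interpolation=cv2.INTER_CUBIC)
cv2.imwrite('pics/m1.png',np.hstack([c(a,203,200),c(b,217,180)]))
```

```text
[0.51968161 0.2595931  0.12799003] [ 0.69654856  0.11814122  0.69746119 -0.12004435] [ 0.35  0.2   0.04  1.42 -0.    0.69] [-0.90652305 -0.15797409  1.05937141]
```

View pics/m1.png

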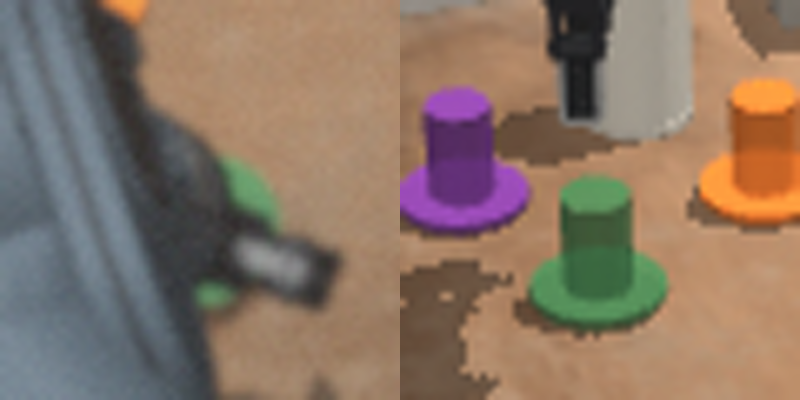

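The side view shows the fingers nearly in line with the stem; the tip is at crop (581,118). I'll check that against its projection.

Run:
```python
from h import *
o=get_obs();p=o['tool_pos'];print(p)
d=np.array([np.cos(np.radians(70)),np.sin(np.radians(70)),0])
for s in(-.05,.05):
    q=proj('side',p+s*d-[0,0,.005]);print(q,(q-[187,150])*6.667)
def c(P):return (proj('side',P)-[187,150])*6.667
print('stem top',c([.521,.261,.062]),'base',c([.521,.261,0.008]))
```

```text
[0.51968161 0.2595931  0.12799003]
[214.01123766 170.53619727] [180.08392149 136.9148272 ]
[215.45692201 155.66319532] [189.72229902  37.7565232 ]
stem top [191.32158951 190.46064566] base [195.21625489 280.86165607]
```

Emit:
{"name": "servo_tool", "arguments": {
  "targets": [
    [[0.1,0.1,-2.5],0.0,1],
    [[0.1,0.1,-5],0.0,1],
    [[0.1,0.1,-7],0.0,1],
    [[0.1,0.1,-8.5],0.0,1],
    [[0.1,0.1,-8.5],0.0,1],
    [[0.1,0.1,-8.5],0,0.3],
    [[0.1,0.1,-8.5],0,-0.2],
    [[0.1,0.1,-8.5],0,-0.6]
  ],
  "grip_force": 30
}}

```text
time: 3.2
tool_pos: [0.5215, 0.2611, 0.0443]
orientation: [0.697, 0.119, 0.697, -0.119]
force: [0.0, 0.2, 0.5]
gripper_width: 0.0348
```

Grasped, with an opening of 35 mm. The stem sits about 1–2 mm off the pad centre. I'll lift it and carry it over the cell.

Emit:
{"name": "servo_tool", "arguments": {
  "targets": [
    [[0,0,1.5],0,-0.8],
    [[0,0,5],0,-0.8],
    [[0.5,-1,9],0,-0.8],
    [[3,-6,9],0,-0.8],
    [[6,-11,9],0,-0.8],
    [[9,-16,9],0,-0.8],
    [[11,-19.6,9],0,-0.8],
    [[11,-19.6,9],0,-0.8]
  ]
}}

```text
time: 4.2
tool_pos: [0.6328, 0.0617, 0.1345]
orientation: [0.697, 0.12, 0.696, -0.121]
force: [-0.3, 1.0, -1.9]
gripper_width: 0.0351
```

Run:
```python
from h import *
a=snap('top','t2');b=snap('side','s2')
o=get_obs();print(o['tool_pos'],o['orientation'],o['force'],o['gripper_width'],o['time'])
c=lambda im,u,v,r=40:cv2.resize(im[v-r:v+r,u-r:u+r,::-1],(400,400),interpolation=cv2.INTER_CUBIC)
cv2.imwrite('pics/m2.png',np.hstack([c(a,260,169),c(b,270,190)]))
```

```text
[0.63144129 0.06488653 0.13454468] [ 0.69694959  0.11911243  0.69697034 -0.11960702] [-0.04224954  0.89477095 -2.15150139] 0.034913932203356556 4.3
```

View pics/m2.png

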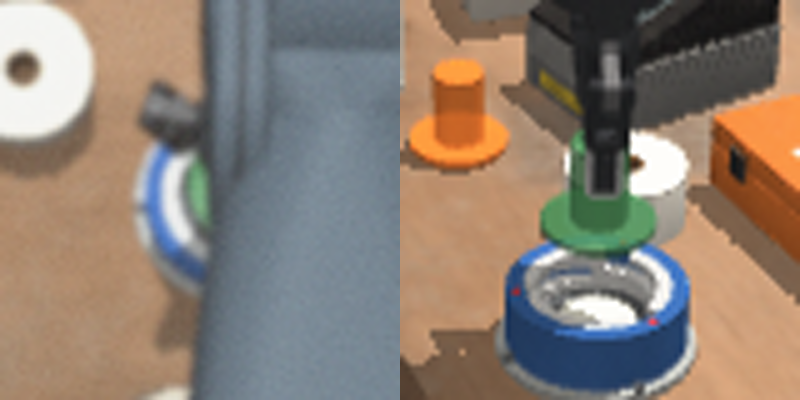

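Both views show the window held above the cell and level. I'll measure the lateral offset from the masks in the side view.

Run:
```python
from h import *
b=cv2.imread('pics/s2.png');h=cv2.cvtColor(b,cv2.COLOR_BGR2HSV)
def mask(lo,hi,u0,v0,u1,v1):
    k=cv2.inRange(h,lo,hi);z=np.zeros_like(k);z[v0:v1,u0:u1]=k[v0:v1,u0:u1];return z
g=mask((50,80,20),(85,255,255),250,170,300,204)
ys,xs=np.nonzero(g)
for v in range(186,204):
    r=xs[ys==v]
    if len(r):print(v,r.min(),r.max(),(r.min()+r.max())/2)
bl=mask((100,120,40),(130,255,255),245,195,300,232);ys,xs=np.nonzero(bl)
for v in range(197,230,2):
    r=xs[ys==v]
    if len(r):print('b',v,r.min(),r.max(),(r.min()+r.max())/2)
for P in([.6315,.065,.094],[.6315,.065,.048],[.6315,.065,.03]):print(P,proj('side',P))
R=.0355;t=np.linspace(0,6.283,200)
for z in(.090,.093,.098):
    e=np.array([proj('side',[.6315+R*np.cos(q),.065+R*np.sin(q),z])for q in t]);print(z,e.min(0),e.max(0))
for z in(.048,.005):
    R=.0575
    e=np.array([proj('side',[.6315+R*np.cos(q),.065+R*np.sin(q),z])for q in t]);print(z,e.min(0),e.max(0))
```

```text
186 264 264 264.0
187 264 266 265.0
188 264 275 269.5
189 262 276 269.0
190 260 278 269.0
191 259 279 269.0
192 258 280 269.0
193 258 280 269.0
194 258 280 269.0
195 258 280 269.0
196 259 280 269.5
197 260 279 269.5
198 262 278 270.0
199 265 275 270.0
200 271 275 273.0
b 199 258 280 269.0
b 201 254 283 268.5
b 203 253 285 269.0
b 205 252 286 269.0
b 207 251 287 269.0
b 209 251 287 269.0
b 211 251 286 268.5
b 213 251 286 268.5
b 215 251 286 268.5
b 217 251 286 268.5
b 219 252 286 269.0
b 221 253 285 269.0
b 223 255 283 269.0
b 225 258 280 269.0
b 227 264 273 268.5
[0.6315, 0.065, 0.094] [269.0293952  193.93451942]
[0.6315, 0.065, 0.048] [268.66414435 206.35176287]
[0.6315, 0.065, 0.03] [268.52459617 211.0959101 ]
0.09 [257.40557152 188.84540818] [280.60798006 201.47901601]
0.093 [257.41661969 188.03287645] [280.64537058 200.6467404 ]
0.098 [257.43508907 186.67463879] [280.70787706 199.25532421]
0.048 [250.18282783 196.24450812] [287.19055945 217.14900667]
0.005 [250.14314208 207.27496504] [286.56724396 228.57996845]
```

The window and cell are aligned laterally to about 0.5 mm, so I'll lower it gently.

Emit:
{"name": "servo_tool", "arguments": {
  "targets": [
    [[0,0,-1.5],0,-0.8],
    [[0,0,-3],0,-0.8],
    [[0,0,-3.8],0,-0.8],
    [[0,0,-4.3],0,-0.8],
    [[0,0,-4.8],0,-0.8],
    [[0,0,-5.3],0,-0.8],
    [[0,0,-5.7],0,-0.8],
    [[0,0,-6],0,-0.8]
  ]
}}

```text
time: 5.3
tool_pos: [0.6314, 0.0648, 0.0743]
orientation: [0.697, 0.119, 0.697, -0.12]
force: [-0.1, -0.4, -2.0]
gripper_width: 0.0348
```

Emit:
{"name": "servo_tool", "arguments": {
  "targets": [
    [[0,0,-0.3],0,-0.8],
    [[0,0,-0.5],0,-0.8],
    [[0,0,-0.7],0,-0.8],
    [[0,0,-0.8],0,-0.8],
    [[0,0,-0.9],0,-0.8],
    [[0,0,-0.98],0,-0.8],
    [[0,0,-1.02],0,-0.8],
    [[0,0,-1.02],0,-0.8]
  ]
}}

```text
time: 6.3
tool_pos: [0.6314, 0.0648, 0.0642]
orientation: [0.697, 0.119, 0.697, -0.12]
force: [0.4, 0.4, -1.0]
gripper_width: 0.0347
```

Emit:
{"name": "servo_tool", "arguments": {
  "targets": [
    [[0,0,-0.05],0,-0.8],
    [[0,0,-0.1],0,-0.8],
    [[0,0,-0.12],0,-0.8],
    [[0,0,-0.12],0,-0.5],
    [[0,0,-0.12],0,0.0],
    [[0,0,-0.12],0,0.5],
    [[0,0,-0.12],0,1],
    [[0,0,-0.12],0,1]
  ]
}}

```text
time: 7.3
tool_pos: [0.6314, 0.0648, 0.0628]
orientation: [0.697, 0.119, 0.697, -0.12]
force: [0.2, -0.7, 0.1]
gripper_width: 0.0852
```

Released. Next the ring, which I'll grip across the flats at 39°.

Emit:
{"name": "servo_tool", "arguments": {
  "targets": [
    [[0,0,4],0,1],
    [[0,0,9],0,1],
    [[-1,-3,12],-0.1,1],
    [[-3,-8,12],-0.2,1],
    [[-3,-13.5,12],-0.3,1],
    [[-3,-19,12],-0.4,1],
    [[-2.5,-25,11],-0.5,1],
    [[-1.4,-30,9],-0.54,1]
  ]
}}

```text
time: 8.3
tool_pos: [0.618, -0.2379, 0.1542]
orientation: [0.641, 0.302, 0.638, -0.302]
force: [0.4, 1.0, -0.7]
gripper_width: 0.0853
```

Run:
```python
from h import *
a=snap('top','t3');b=snap('side','s3')
o=get_obs();print(o['tool_pos'],o['orientation'],o['force'],o['gripper_width'],o['time'])
c=lambda im,u,v,r=40:cv2.resize(im[v-r:v+r,u-r:u+r,::-1],(400,400),interpolation=cv2.INTER_CUBIC)
cv2.imwrite('pics/m3.png',np.hstack([c(a,267,169,25),c(b,310,270)]))
```

```text
[ 0.61595153 -0.24025558  0.14848648] [ 0.63724464  0.30221395  0.64043639 -0.30401846] [-0.46745193  0.68073275 -0.11991902] 0.08534508475287196 8.4
```

View pics/m3.png

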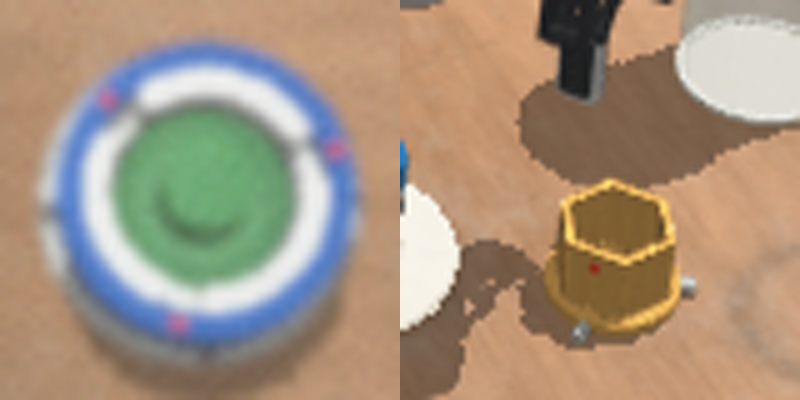

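The window is seated and centred in the cell. The ring is as it was, so I'll descend and grip it.

Emit:
{"name": "servo_tool", "arguments": {
  "targets": [
    [[0.1,-1,-2],0,1],
    [[0.2,-1.8,-5],0,1],
    [[0.2,-1.8,-8],0,1],
    [[0.2,-1.8,-10],0,1],
    [[0.2,-1.8,-11.2],0,1],
    [[0.2,-1.8,-11.7],0,1],
    [[0.2,-1.8,-11.7],0,0.6],
    [[0.2,-1.8,-11.7],0,0.3]
  ],
  "grip_force": 50
}}

```text
time: 9.4
tool_pos: [0.6187, -0.2588, 0.033]
orientation: [0.638, 0.302, 0.64, -0.304]
force: [0.0, -1.2, -1.3]
gripper_width: 0.0559
```

Emit:
{"name": "servo_tool", "arguments": {
  "targets": [
    [[0,0,0],0,0],
    [[0,0,0],0,-0.2],
    [[0,0,0],0,-0.4],
    [[0,0,0],0,-0.4],
    [[0,0,1],0,-0.4],
    [[0,0,4],0,-0.4],
    [[0,0,7],0,-0.4],
    [[0,0,9],0,-0.4]
  ]
}}

```text
time: 10.4
tool_pos: [0.6191, -0.259, 0.1253]
orientation: [0.639, 0.302, 0.639, -0.304]
force: [0.2, -0.2, -3.1]
gripper_width: 0.0548
```

Gripped and lifted. Now I'll carry it over the cell, turning +68.5°.

Emit:
{"name": "servo_tool", "arguments": {
  "targets": [
    [[-1,2,2],0.15,-0.4],
    [[-2,6,4],0.3,-0.4],
    [[-2,11,4],0.45,-0.4],
    [[-2,16,4],0.6,-0.4],
    [[-1.5,21,4],0.75,-0.4],
    [[-0.5,26,4],0.9,-0.4],
    [[0.5,30,4],1.05,-0.4],
    [[1.2,32.4,4],1.195,-0.4]
  ]
}}

```text
time: 11.4
tool_pos: [0.631, 0.0674, 0.1655]
orientation: [0.699, -0.112, 0.698, 0.11]
force: [1.2, -0.5, -2.0]
gripper_width: 0.0552
```

Run:
```python
from h import *
import time
b=snap('side','s4');b=snap('side','s4');a=snap('top','t4')
o=get_obs();q=o['orientation'];w,x,y,z=q
print(o['tool_pos'],np.degrees(np.arctan2(1-2*(x*x+z*z),2*(x*y-w*z))),o['joint_positions'].round(2),o['force'],o['time'])
h=cv2.cvtColor(b,cv2.COLOR_RGB2HSV);P=o['tool_pos']
k=cv2.inRange(h,(15,90,30),(34,255,255))[150:205,240:300]
ys,xs=np.nonzero(k)
for v in sorted(set(ys)):
    r=xs[ys==v];print(v+150,r.min()+240,r.max()+240,end=' | ')
zb=P[2]-.0325;t=np.linspace(0,6.283,200)
for zz in(zb,zb+.01):
    e=np.array([proj('side',[P[0]+.0355*np.cos(i),P[1]+.0355*np.sin(i),zz])for i in t]);print(zz,e.min(0),e.max(0))
for an in(48,168,-72):
    i=np.radians(an);print(an,proj('side',[P[0]+.042*np.cos(i),P[1]+.042*np.sin(i),zb+.005]))
c=lambda im,u,v,r=40:cv2.resize(im[v-r:v+r,u-r:u+r,::-1],(560,560),interpolation=cv2.INTER_CUBIC)
cv2.imwrite('pics/m4.png',c(b,270,195))
```

```text
[0.63099358 0.06628147 0.16526645] 107.78859990603569 [ 0.    0.33  0.28  1.51 -0.   -0.31] [ 0.35109532 -0.02388819 -1.99656492] 11.55
162 240 242 | 163 240 271 | 164 240 272 | 165 240 272 | 166 258 273 | 167 258 273 | 168 259 273 | 169 259 272 | 170 259 272 | 171 259 272 | 172 259 272 | 173 259 272 | 174 247 272 | 175 247 272 | 176 247 272 | 177 247 272 | 178 247 279 | 179 245 280 | 180 240 280 | 181 258 280 | 182 258 280 | 183 258 280 | 184 258 279 | 185 259 276 | 186 260 275 | 187 263 274 | 188 267 269 | 0.13276644887955164 [257.25244693 176.91933408] [280.82149393 189.24474769]
0.14276644887955164 [257.28936786 174.11674593] [280.94926577 186.36983015]
48 [273.54849641 174.92112549]
168 [255.2988387  182.63310034]
-72 [278.382843   187.32361085]
```

View pics/m4.png

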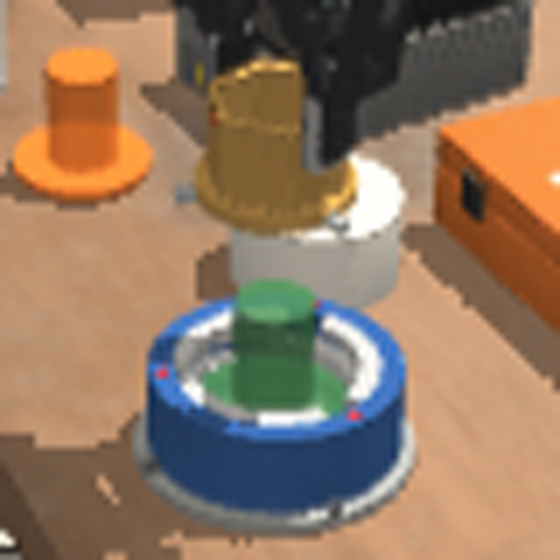

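The ring is held above the cell, level. Its pins in the crop, at (186,192) and (338,222), line up with the entrances. I'll lower it.

Emit:
{"name": "servo_tool", "arguments": {
  "targets": [
    [[0,-0.15,-1],0,-0.4],
    [[0,-0.15,-2.5],0,-0.4],
    [[0,-0.15,-4],0,-0.4],
    [[0,-0.15,-5.5],0,-0.4],
    [[0,-0.15,-7],0,-0.4],
    [[0,-0.15,-7.5],0,-0.4],
    [[0,-0.15,-8],0,-0.4],
    [[0,-0.15,-8],0,-0.4]
  ]
}}

```text
time: 12.55
tool_pos: [0.6311, 0.0648, 0.0853]
orientation: [0.699, -0.11, 0.698, 0.108]
force: [-0.0, 1.3, -1.6]
gripper_width: 0.055
```

Emit:
{"name": "servo_tool", "arguments": {
  "targets": [
    [[0,0,-0.3],0,-0.4],
    [[0,0,-0.5],0,-0.4],
    [[0,0,-0.7],0,-0.4],
    [[0,0,-0.9],0,-0.4],
    [[0,0,-1.1],0,-0.4],
    [[0,0,-1.2],0,-0.4],
    [[0,0,-1.3],0,-0.4],
    [[0,0,-1.3],0,-0.4]
  ]
}}

```text
time: 13.55
tool_pos: [0.631, 0.0648, 0.0722]
orientation: [0.699, -0.11, 0.698, 0.108]
force: [-0.6, -0.3, -2.9]
gripper_width: 0.0551
```

Emit:
{"name": "servo_tool", "arguments": {
  "targets": [
    [[0,0,-0.15],0,-0.4],
    [[0,0,-0.3],0,-0.4],
    [[0,0,-0.4],0,-0.4],
    [[0,0,-0.5],0,-0.4],
    [[0,0,-0.58],0,-0.4],
    [[0,0,-0.64],0,-0.4],
    [[0,0,-0.68],0,-0.4],
    [[0,0,-0.68],0,-0.4]
  ]
}}

```text
time: 14.55
tool_pos: [0.6311, 0.0648, 0.0665]
orientation: [0.699, -0.11, 0.698, 0.108]
force: [-3.6, -0.8, 6.1]
gripper_width: 0.0549
```

Contact at the expected height (pins on the slot floors). Now I'll turn clockwise while lowering along the slope.

Emit:
{"name": "servo_tool", "arguments": {
  "targets": [
    [[0,0,-0.02],-0.06,-0.4],
    [[0,0,-0.05],-0.13,-0.4],
    [[0,0,-0.09],-0.2,-0.4],
    [[0,0,-0.13],-0.27,-0.4],
    [[0,0,-0.17],-0.34,-0.4],
    [[0,0,-0.21],-0.41,-0.4],
    [[0,0,-0.25],-0.48,-0.4],
    [[0,0,-0.28],-0.52,-0.4]
  ]
}}

```text
time: 15.55
tool_pos: [0.6316, 0.0645, 0.0639]
orientation: [0.704, 0.073, 0.703, -0.076]
force: [-0.5, -0.5, 1.6]
gripper_width: 0.0553
```

```bash
cat > st.py <<'E'
from h import *
o=get_obs();w,x,y,z=o['orientation']
print(o['time'],o['tool_pos'].round(4),'yaw',np.degrees(np.arctan2(1-2*(x*x+z*z),2*(x*y-w*z))).round(1),'F',o['force'].round(1),'T',o['torque'].round(2),'q6',o['joint_positions'][5].round(2),o['joint_efforts'][5].round(2),o['gripper_width'])
E
python3 st.py
```

```text
15.55 [0.6316 0.0645 0.0639] yaw 77.9 F [-0.5 -0.5  1.6] T [-0.13  0.28  0.05] q6 0.21 -0.09 0.05528404427523312
```

Emit:
{"name": "servo_tool", "arguments": {
  "targets": [
    [[0,0,-0.05],-0.06,-0.4],
    [[0,0,-0.09],-0.13,-0.4],
    [[0,0,-0.13],-0.2,-0.4],
    [[0,0,-0.17],-0.27,-0.4],
    [[0,0,-0.21],-0.34,-0.4],
    [[0,0,-0.25],-0.41,-0.4],
    [[0,0,-0.29],-0.48,-0.4],
    [[0,0,-0.31],-0.52,-0.4]
  ]
}}

```text
time: 16.55
tool_pos: [0.6328, 0.0637, 0.0614]
orientation: [0.662, 0.251, 0.659, -0.255]
force: [-1.0, -2.0, 1.9]
gripper_width: 0.0551
```

```bash
python3 st.py
```

```text
16.55 [0.6328 0.0637 0.0614] yaw 48.0 F [-1.  -2.   1.9] T [-0.42  0.15  0.05] q6 0.73 -0.1 0.05506728391945447
```

60° turned with low force. Now the last stretch, in small steps and watching the twist.

Emit:
{"name": "servo_tool", "arguments": {
  "targets": [
    [[0,0,-0.02],-0.05,-0.4],
    [[0,0,-0.03],-0.1,-0.4],
    [[0,0,-0.04],-0.14,-0.4],
    [[0,0,-0.04],-0.18,-0.4],
    [[0,0,-0.04],-0.21,-0.4],
    [[0,0,-0.04],-0.24,-0.4],
    [[0,0,-0.04],-0.26,-0.4],
    [[0,0,-0.04],-0.26,-0.4]
  ],
  "grip_force": 80
}}

```text
time: 17.55
tool_pos: [0.6329, 0.0634, 0.0614]
orientation: [0.623, 0.335, 0.62, -0.339]
force: [-3.3, -1.8, 5.5]
gripper_width: 0.0543
```

```bash
python3 st.py
```

```text
17.55 [0.6329 0.0634 0.0614] yaw 33.1 F [-3.3 -1.8  5.5] T [-0.32  0.87  0.01] q6 0.99 0.06 0.054322427651770554
```

Emit:
{"name": "servo_tool", "arguments": {
  "targets": [
    [[0,0,0],-0.02,-0.4],
    [[0,0,0],-0.03,-0.4],
    [[0,0,0],-0.045,-0.4],
    [[0,0,0],-0.06,-0.4],
    [[0,0,0],-0.07,-0.4],
    [[0,0,0],-0.08,-0.4],
    [[0,0,0],-0.08,-0.4],
    [[0,0,0],-0.08,-0.4]
  ]
}}

```text
time: 18.55
tool_pos: [0.6329, 0.0638, 0.0614]
orientation: [0.609, 0.36, 0.607, -0.363]
force: [-1.7, 1.3, 3.3]
gripper_width: 0.0545
```

```bash
python3 st.py
```

```text
18.55 [0.6329 0.0638 0.0614] yaw 28.5 F [-1.7  1.3  3.3] T [0.28 0.74 0.65] q6 1.07 0.67 0.05448337407484869
```

Twist reads 0.65 N m at about 79°: snug. I'll nudge it 1.5° further for margin, then open and rise.

Emit:
{"name": "servo_tool", "arguments": {
  "targets": [
    [[0,0,0],-0.015,-0.4],
    [[0,0,0],-0.025,-0.4],
    [[0,0,0],-0.025,-0.4],
    [[0,0,0],-0.025,-0.4],
    [[0,0,0],-0.025,-0.4],
    [[0,0,0],-0.025,-0.4],
    [[0,0,0],-0.025,-0.4],
    [[0,0,0],-0.025,-0.4]
  ]
}}

```text
time: 19.55
tool_pos: [0.6329, 0.0639, 0.0614]
orientation: [0.604, 0.367, 0.602, -0.371]
force: [-1.7, 1.0, 4.6]
gripper_width: 0.0545
```

```bash
python3 st.py
```

```text
19.55 [0.6329 0.0639 0.0614] yaw 27.1 F [-1.7  1.   4.6] T [0.24 0.83 1.22] q6 1.1 1.26 0.05445062960967084
```

Twist is 1.2 N m, firmly snug. Releasing.

Emit:
{"name": "servo_tool", "arguments": {
  "targets": [
    [[0,0,0],0,-0.1],
    [[0,0,0],0,0.3],
    [[0,0,0],0,0.7],
    [[0,0,0],0,1],
    [[0,0,0],0,1],
    [[0,0,3],0,1],
    [[0,0,7],0,1],
    [[0,0,11],0,1]
  ]
}}

```text
time: 20.55
tool_pos: [0.6328, 0.0637, 0.1722]
orientation: [0.604, 0.367, 0.602, -0.371]
force: [0.5, 0.2, 0.5]
gripper_width: 0.0856
```

Emit:
{"name": "servo_tool", "arguments": {
  "targets": [
    [[-3,0,2],0,1],
    [[-8,0,4],0,1],
    [[-13,0,5],0,1],
    [[-18,0,5],0,1],
    [[-22,0,5],0,1],
    [[-22,0,5],0,1],
    [[-22,0,5],0,1],
    [[-22,0,5],0,1]
  ]
}}

```text
time: 21.55
tool_pos: [0.4138, 0.0636, 0.2223]
orientation: [0.604, 0.368, 0.602, -0.371]
force: [-0.2, -0.2, -0.2]
gripper_width: 0.0854
```

```bash
python3 - <<'E'
from h import *
a=snap('top','t5');b=snap('side','s5')
c=lambda im,u,v,r=25:cv2.resize(im[v-r:v+r,u-r:u+r,::-1],(400,400),interpolation=cv2.INTER_CUBIC)
cv2.imwrite('pics/m5.png',np.hstack([c(a,267,169),c(b,270,205)]))
E
python3 st.py
```

```text
21.65 [0.4136 0.0636 0.2221] yaw 27.0 F [-0.5  0.1  0.3] T [-0.02  0.07 -0.01] q6 1.1 0.0 0.08528787680753412
```

View pics/m5.png

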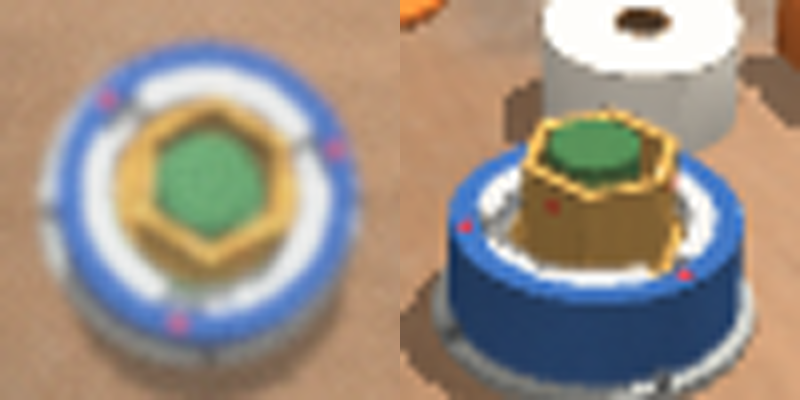

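The picture shows the ring level in the cell. The stem is through its hole, and the hexagon has a vertex near +x, which matches flats at 27°. Handing in.

```bash
python3 -c "
from station import *
print(hand_in())"
```

```text
the job is handed in; nothing more can be done
None
```

The job is done and handed in, at about 21.7 s of the 59 s allowed; no verdict was reported.

- **Window:** I lowered it gently into the cell's bore. A top view after release showed it centred on its seat, with no robot contact.
- **Ring:** I put it over the stem with its pins in the three entrances, felt the slot floors at the expected height, and turned it about 81° clockwise. The twist rose from 0.65 to about 1.2 N m, above the 0.5 N m that counts as snug, and then I let go.
- **Last checks:** With the arm clear, both views showed the ring level in the cell with the stem through it. The hexagon's angle matched the turn, and the wrist force was near zero.
- **Not checked or slightly off:** The press on the flange could not be measured directly, so the high twist is the only evidence for it. I saw no contact with the other things on the bench, but I did not re-measure their positions. The gripper's centre drifted about 2 mm sideways while turning. I took this as ring offset in the grip; the side forces stayed under 4 N.

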